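# Lid the bearing tin and lock its sliding keeper leg

### The job

Put the loose steel lid onto the tin of bearings so that it sits seated and level, then push the sliding leg on the holder in over the lid until its pointer is at the length mark, and while holding it there squeeze its cam lever fully closed against the grip tab. The leg is sprung and its cam is worn, so do not let go: the program finishes while still pinching lever and tab together, with the leg at the mark. Close the lever only at the mark, and leave the box, spray can and wrench alone.

Things in the scene. Friction and masses are not known exactly. Their poses are not given: they have to be found in the camera images.
- jig: Holder fixed to the bench: wooden board 150 x 360 x 18 mm (own x, y, z); origin at the centre of its underside. Near its -y end an open steel tin (axis at x 0, y -105; outer diameter 104, inner 98, rim at z 80). At the middle a grey post with a sleeve 36 mm wide (y -25 to +40, top at z 104) through which a flat leg slides along y.
- can_rim (a point): Centre of the tin's mouth, at rim height (z 80 mm), axes as the holder's.
- lid: Loose round steel lid, about 160 g, lying on the bench right side up; origin at the centre of its underside, z up its axis. A plug of diameter 90, 8 mm high (goes inside the tin, 4 mm clearance all round), a flange of diameter 114 (z 8 to 13 mm; rests on the rim) and a plain upright black knob, diameter 22 mm, z 13 to 41 mm.
- lid_seat (a point): Centre of the flange's underside on the lid, 8 mm above the lid's origin; coincides with can_rim when the lid is seated.
- leg (a joint): How far (m) the leg is pushed in, towards the tin (holder's -y): 0 at rest, stop at 0.055. A spring pushes it back out with 3 N at rest, 4 N at 40 mm: it returns when let go. The leg is an aluminium bar 20 x 195 x 10 mm (x, y, z), its tip at the holder's y -33 mm when 0; it passes 4 mm above a seated lid, beside the knob.
- pointer_tip (a point): Middle of the front end of the white pointer strip (10 mm wide, 3 mm thick, top at z 111.5 mm) carried by the leg; it lies over the sleeve's top and points to the holder's -y. Moves with the leg; axes as the holder's.
- length_mark (a point): The length mark: middle of the top of a dark steel bar, 44 mm across, 4 mm wide, lying across the sleeve's top (z 107 mm); its place varies and it is very stiff to move. The leg is at the mark when pointer_tip is level with this point along the holder's y; at the start the pointer tip is 26 to 46 mm to +y of it. Axes as the holder's.
- grip_tab (a point): Upright black tab on the leg's rear. Origin on the leg's mid line, on top of the bar (holder's x 0, y 128 mm less joint leg, z 99), axes as the holder's. Tab: x -12 to -4, y -28 to 30, z 0 to 32. A finger stop juts from it: x -50 to -10, y -16 to -10, z 4 to 30; a finger beside the tab, at +y of the stop, can push the leg by it. Fingertips have free room beside the tab down to z -10.
- lever_hinge (a joint): Opening (rad) of the cam lever: 0 is closed, on its stop, parallel to the tab; starts at 0.35 to 0.48, maximum 0.6. It turns about an upright pin on the leg at x 12, y -36 mm in the grip_tab frame; open, its free end stands out to +x. Stiff: stays where it is left; needs about 9 N at 40 mm from the pin.
- cam_lever: The steel cam lever, 8 x 65 x 27 mm: origin on the pin at z 1 mm of grip_tab; it spans own x -4 to 4, y 0 to 65, z 2 to 29. Closed it lies at x 8 to 16 mm in the grip_tab frame, so tab and lever are 28 mm across (x -12 to 16, middle at x 2) with a gap between. Pinch both together along the holder's x, around y 0 to 15 mm of grip_tab.
- parts_box: Bystander: closed cardboard box 100 x 85 x 50 mm, origin at the centre of its underside. It and the lid swap places at random.
- spray_can: Bystander: black spray can, diameter 52, height 130 mm, origin at the centre of its underside.
- wrench: Bystander: steel wrench about 180 mm long, lying on the bench left of the holder.
Not all that is in view belongs to the job. What is meant by the lid is not turquoise, and is the smaller of those in its own colour.

How it is judged:
By the outcome, as a careful person would: the job done as asked, in the order asked, and still so for the second after the job is handed in, while the arm keeps its last pose, push and grip.
It also fails if it takes over 56 s, if anything falls off the work surface, if the arm or the gripper's body presses on something with over 40 N, if the wrist force passes 120 N, or if a joint passes its speed limit or range.

### The arm

A 6-joint arm with a two-finger parallel gripper is mounted at the origin on the work surface. World frame = base frame: x ahead of the robot, y to its left, z up, the work surface at z = 0. Lengths are in m, angles in degrees, forces in N, time in s.
With the tool pointing down it reaches from about 0.3 to 0.875 m from the base axis. Payload 6.4 kg.
Tool frame: the origin (TCP) lies on the centre line of the jaws, within the pads' length; the fingertips stand 11 mm ahead of it and the grasp point (between the pads) lies 8 mm behind it; z points along the fingers, x is the direction in which the jaws open and shut, and the axes are right-handed (so a half turn about z gives the same grasp; the last joint's range is limited). The gripper opens to 85 mm and grips with 20 to 120 N. Pads are 22 mm wide; open, the fingers measure 114 mm over their backs; the gripper's body (76 mm by 85 mm) begins 54 mm behind the grasp point. The pads swing forward as they close: fully open they stand 13 mm farther back than shut.
Start: joints at [-76.965, 10.359, 92.074, -0, 77.567, -11.82], TCP at [0.242, -0.522, 0.242] pointing down, gripper open.
Joint ranges: [-171.53, 171.53], [-51.25, 118.39], [17.06, 147.69], [-65.23, 245.23], [0, 150.52], [-178.68, 178.68]. Speed limits (degrees/s): [147.25, 147.25, 172.46, 180, 180, 180].

### API

Orientations are given as [roll, pitch, yaw] about the fixed x, y, z axes, in that order (R = Rz(yaw) Ry(pitch) Rx(roll)).
In Python, from bench import r gives the robot as it stands.
- The arm moves only by the shell command python3 -m pendant 'ROWS' [OPENING]. ROWS is JSON, a list of rows, each an object with "xyz": the shift along the tool's x, y, z in m, a list of three; "delta_rot": the turn, a rotation vector about the tool's x, y, z in rad, a list of three. In form: [{"xyz": [tx, ty, tz], "delta_rot": [wx, wy, wz]}, ...]. A call has 1 to 10 rows; each row is the pose to reach, as a shift and turn from the pose commanded when the call began, along the tool's axes at that moment; what a row does not reach only later rows make up. A row lasts 1/10 s, in which the tool goes at most 50 mm and 8.59 degrees, less where a joint would pass 70% of its speed; a pose out of reach is approached as far as the arm can. A call with a gripper value outside its range is refused whole. OPENING is the finger opening in m, from 0 to 0.0854, set as the call begins (- or left out, the last holds). The fingers move at their own pace and stop on an object; the grip force is fixed at half the most. Time passes only in rows, so rows that repeat a pose let the fingers close. It gives the time, the measured TCP pose, the force and the opening at its end, in the units of the state.
- r.observe(): the state, without advancing time (a new reading comes with each control period).
- r.snapshot(name): name is "side" or "top"; returns (picture, depth): 400x640x3 uint8, red, green, blue; 400x640 float32, m along the optical axis (not along the pixel's ray), 0 where there is no reading.
- r.camera_params(name): a dict with "camera_matrix" (3x3 intrinsics, pixels), "origin" and "attitude" of the camera in the world. Camera axes: x right, y up, looking along -z (the intrinsics and any distortion apply to the point x, -y, -z); pixel columns grow to the right and rows downward; lengths in m; the calibration is good to about 2 mm. A picture is of the moment at which its call begins. camera_params takes no time and is no camera call.
- r.sign_off(): hands the job in, once; it reports no verdict.
The state is a dict: "clock": time; "qpos": joint angles; "qvel": joint speeds; "tau": joint torques, N m; "eef_pos": TCP position; "tcp_rot": TCP orientation; "force": force on the tool from outside, world axes, zero at the start; "torque": the same for the moment, N m; "opening": finger opening in m.
Only numpy, scipy, OpenCV 4.12 (cv2) and the standard library are available. Lean on these libraries where they do the work, as an engineer would, in place of code of your own. Each camera call takes 0.05 s, during which the arm holds its last target.

## Working session

There is one attempt and no reset: what is moved stays moved. The work goes in short steps, Python scripts to look and compute and a shell command to move; the robot and the scene stay as the last step left them, time stands still between calls to the robot, and variables do not carry over. Pictures are saved under pics/ and viewed, and the job is handed in when it is done.

```bash
mkdir -p pics; ls
python3 - <<'E'
from bench import r
import cv2,numpy as np
s=r.observe();print({k:np.round(v,4).tolist() for k,v in s.items()})
for n in("side","top"):
    p,d=r.snapshot(n);cv2.imwrite(f"pics/{n}0.png",cv2.cvtColor(p,cv2.COLOR_RGB2BGR));np.save(f"pics/{n}0.npy",d)
    print(n,r.camera_params(n))
E
```

```text
pics
{'clock': 0.0, 'qpos': [-76.9648, 10.4017, 92.1328, -0.0013, 77.5667, -11.8213], 'qvel': [-0.006, 0.1139, 0.0851, 0.0347, 0.0027, -0.0987], 'tau': [0.0001, -44.4884, -35.1337, -0.0003, 0.0091, 0.0], 'eef_pos': [0.2416, -0.5212, 0.2414], 'tcp_rot': [-179.9805, 0.0993, -65.1432], 'force': [0.2772, 0.7373, -0.4805], 'torque': [0.0356, 0.0386, -0.0233], 'opening': 0.0854}
side {'camera_matrix': array([[479.41029065,   0.        , 316.95379246],
       [  0.        , 479.41029065, 197.298519  ],
       [  0.        ,   0.        ,   1.        ]]), 'origin': array([0.07304061, 1.20944144, 0.84965993]), 'attitude': array([  60.41923776,   -0.56031752, -159.83172742])}
top {'camera_matrix': array([[415.93437509,   0.        , 322.46689456],
       [  0.        , 415.93437509, 202.94883627],
       [  0.        ,   0.        ,   1.        ]]), 'origin': array([ 0.32694171, -0.07537129,  1.46489104]), 'attitude': array([  8.6482465 ,  -0.53227263, -90.13045046])}
```

View pics/side0.png

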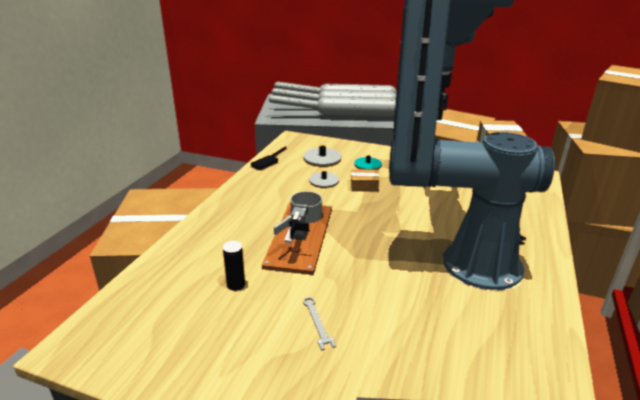

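View pics/top0.png

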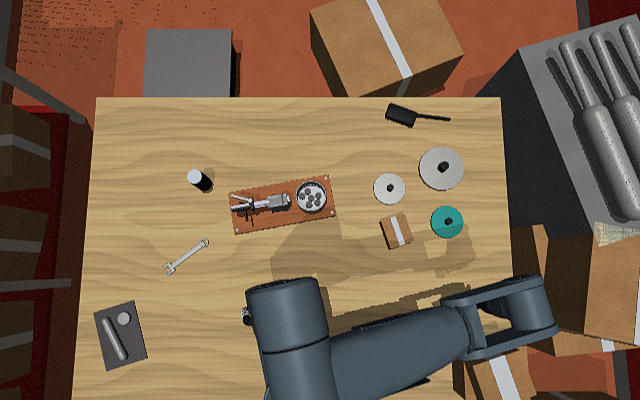

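Candidates for the lid in the top view are a small grey disc at (389,188), a large grey disc at (441,168) and a turquoise disc at (447,222). The small grey one fits the description, so I'll check it in a crop and measure it.

```bash
cat > h.py <<'E'
import numpy as np,cv2
from scipy.spatial.transform import Rotation as Ro
from bench import r
def cam(n):
    c=r.camera_params(n);return c["camera_matrix"],np.array(c["origin"]),Ro.from_euler("xyz",c["attitude"],degrees=True).as_matrix()
def ray(n,u,v):
    K,o,R=cam(n);u=np.asarray(u,float);v=np.asarray(v,float)
    d=np.stack([(u-K[0,2])/K[0,0],-(v-K[1,2])/K[1,1],-np.ones_like(u)],-1)
    return o,d@R.T
def onz(n,u,v,z):
    o,d=ray(n,u,v);return o+d*((z-o[2])/d[...,2])[...,None]
def proj(n,P):
    K,o,R=cam(n);q=(np.asarray(P)-o)@R;return np.stack([K[0,0]*q[...,0]/-q[...,2]+K[0,2],K[1,1]*q[...,1]/q[...,2]+K[1,2]],-1)
def cloud(n,D):
    v,u=np.mgrid[:400,:640];o,d=ray(n,u,v);return o+d*D[...,None]
def crop(p,x0,y0,x1,y1,f,name):
    cv2.imwrite("pics/"+name,cv2.resize(cv2.cvtColor(p[y0:y1,x0:x1],cv2.COLOR_RGB2BGR),None,fx=f,fy=f,interpolation=cv2.INTER_CUBIC))
E
python3 - <<'E'
from h import *
p=cv2.cvtColor(cv2.imread("pics/top0.png"),cv2.COLOR_BGR2RGB);q=cv2.cvtColor(cv2.imread("pics/side0.png"),cv2.COLOR_BGR2RGB)
crop(p,220,140,480,270,3,"t0c.png");crop(q,230,130,400,290,4.5,"s0c.png") if 0 else crop(q,230,140,400,280,4,"s0c.png")
C=cloud("top",np.load("pics/top0.npy"));
for u,v in[(389,175),(389,200),(380,188),(340,240),(311,197),(441,160),(420,300)]:print(u,v,C[v,u].round(4))
hsv=cv2.cvtColor(p,cv2.COLOR_RGB2HSV)
m=((hsv[...,1]<50)&(hsv[...,2]>90)).astype(np.uint8)
m[:, :]=cv2.morphologyEx(m,cv2.MORPH_OPEN,np.ones((3,3)))
cs,_=cv2.findContours(m[120:260,180:490],cv2.RETR_EXTERNAL,cv2.CHAIN_APPROX_NONE)
for c in cs:
    if len(c)>15:
        e=cv2.fitEllipse(c+np.array([180,120]));P=onz("top",e[0][0],e[0][1],.013);print(np.round(e[0],1),np.round(e[1],1),P.round(4))
E
```

```text
389 175 [ 0.6473 -0.3264  0.0184]
389 200 [ 0.558  -0.3249  0.0134]
380 188 [ 0.6004 -0.2933  0.0177]
340 240 [ 0.4177 -0.1506  0.0038]
311 197 [ 0.5655 -0.0492  0.0342]
441 160 [ 0.7022 -0.5144  0.0185]
420 300 [ 0.2111 -0.4246  0.0018]
[193.3 250.1] [ 4.9 35. ] [0.3832 0.3582 0.013 ]
[397.2 230.7] [ 5.6 35.3] [ 0.4494 -0.3509  0.013 ]
[239.8 205.5] [ 2.7 20.6] [0.5389 0.2018 0.013 ]
[246.9 199. ] [ 3.2 12.7] [0.5619 0.1774 0.013 ]
[236.  196.4] [2.7 7.4] [0.5713 0.216  0.013 ]
[272.4 201.1] [10.6 34.5] [0.5546 0.0873 0.013 ]
[312.1 198.3] [21.6 25.7] [ 0.5643 -0.0529  0.013 ]
[388.9 188.3] [30.3 31.3] [ 0.6002 -0.3259  0.013 ]
[194. 176.] [14.  14.5] [0.645  0.3671 0.013 ]
[441.  167.9] [42.1 43.9] [ 0.6746 -0.5149  0.013 ]
```

View pics/t0c.png

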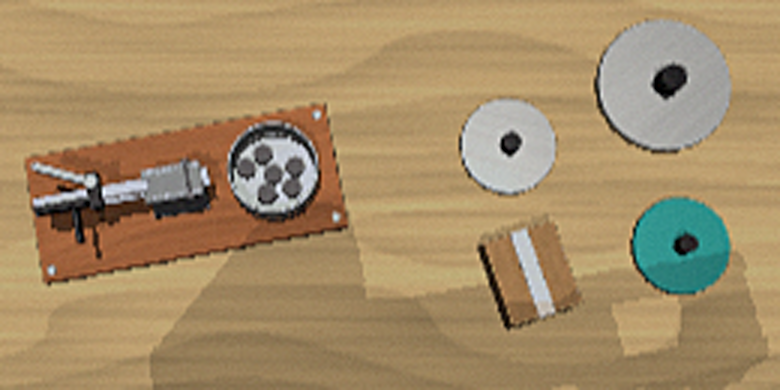

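View pics/s0c.png

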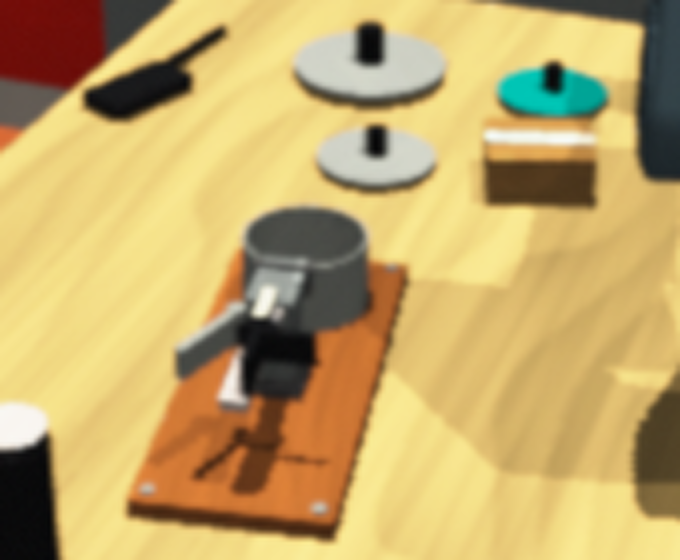

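Run:
```python
from h import *
for n in("side","top"):
    I=[];D=[]
    for i in range(6):
        p,d=r.snapshot(n);I.append(p.astype(np.float32));D.append(d)
    A=np.mean(I,0);np.save(f"pics/{n}_avg.npy",A);np.save(f"pics/{n}_d.npy",np.median(D,0))
    print(n,np.std(I,0).mean(),np.std(D,0)[150:250,250:330].mean())
    A=np.clip(A,0,255).astype(np.uint8)
    if n=="top":
        crop(A,225,170,345,240,6.6,"t1.png")
    else: crop(A,255,185,345,275,6.6,"s1.png")
A=np.load("pics/top_avg.npy").astype(np.uint8)
hsv=cv2.cvtColor(A,cv2.COLOR_RGB2HSV);m=((hsv[...,0]<14)&(hsv[...,1]>120)&(hsv[...,2]>60)).astype(np.uint8)
m[:150]=0;m[260:]=0;m[:,:215]=0;m[:,350:]=0
m=cv2.morphologyEx(m,cv2.MORPH_OPEN,np.ones((2,2)))
pts=np.argwhere(m)[:,::-1]; rr=cv2.minAreaRect(cv2.convexHull(pts.astype(np.float32)))
cor=cv2.boxPoints(rr);P=onz("top",cor[:,0],cor[:,1],.018);print(cor.round(1).tolist(),P.round(4).tolist())
```

```text
side 0.36707398 0.019155132
top 2.5636997 0.0154256765
[[228.10000610351562, 193.5], [328.8999938964844, 174.89999389648438], [336.6000061035156, 216.5], [235.8000030517578, 235.1999969482422]] [[0.5808, 0.2432, 0.018], [0.6478, -0.1124, 0.018], [0.4988, -0.1386, 0.018], [0.4342, 0.2119, 0.018]]
```

View pics/t1.png

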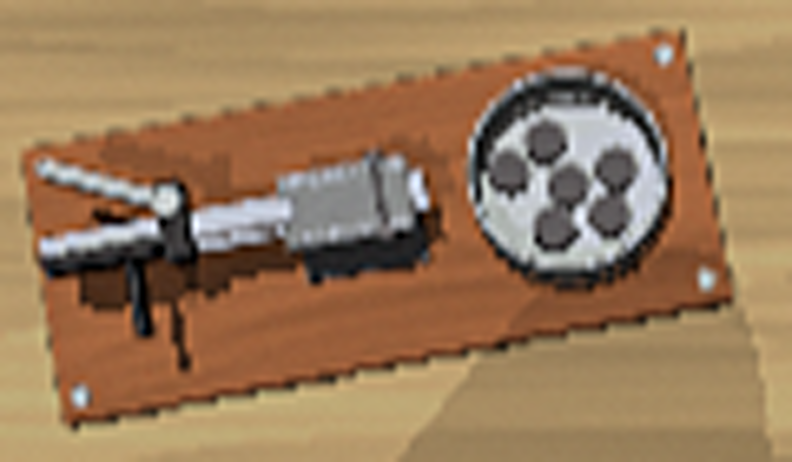

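View pics/s1.png

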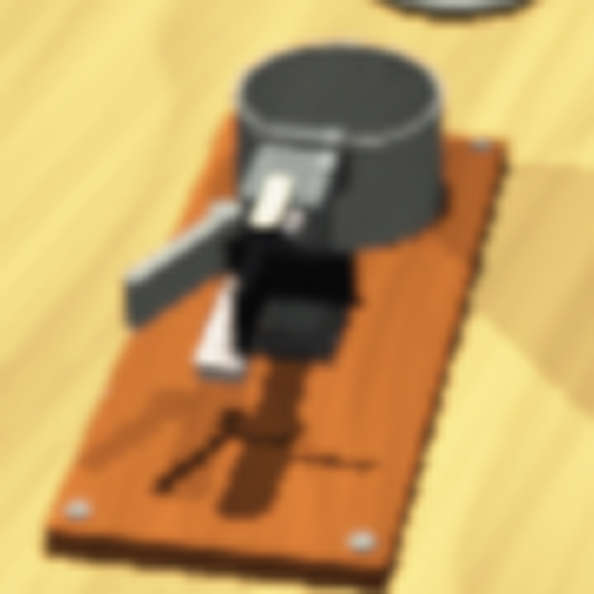

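Run:
```python
from h import *
T=np.load("pics/top_avg.npy");S=np.load("pics/side_avg.npy")
crop(np.clip(T,0,255).astype(np.uint8),262,185,296,215,18,"t2.png")
crop(np.clip(S,0,255).astype(np.uint8),272,200,312,240,14,"s2.png")
f=6.6
def px(n,c):
    c=np.array(c,float);o={"top":(225,170),"side":(255,185)}[n];return (c+.5)/f-.5+np.array(o)
t=px("top",[(665,55),(707,278),(80,396)]);s=px("side",[(481,145),(78,510),(361,541)])
print("top screws",onz("top",t[:,0],t[:,1],.019).round(4).tolist())
print("side screws",onz("side",s[:,0],s[:,1],.019).round(4).tolist())
for n,e in(("top",[(568,178)]),("side",[(340,93)])):
    q=px(n,e);print(n,"rim",onz(n,q[:,0],q[:,1],.08).round(4))
a=np.radians(10.55);R=np.array([[np.cos(a),-np.sin(a)],[np.sin(a),np.cos(a)]])
c=np.array([.5404,.0510]);print("rim model",c+R@[0,-.105], "screw guess", [(R.T@(np.array(x[:2])-c)).round(4).tolist() for x in onz("top",t[:,0],t[:,1],.019)],[(R.T@(np.array(x[:2])-c)).round(4).tolist() for x in onz("side",s[:,0],s[:,1],.019)])
```

```text
top screws [[0.6367, -0.0997, 0.019], [0.5158, -0.1216, 0.019], [0.4535, 0.209, 0.019]]
side screws [[0.5148, -0.1202, 0.019], [0.5759, 0.2323, 0.019], [0.4547, 0.209, 0.019]]
top rim [[ 0.5595 -0.0488  0.08  ]]
side rim [[ 0.5632 -0.0449  0.08  ]]
rim model [ 0.55962482 -0.05222503] screw guess [[0.0671, -0.1658], [-0.0558, -0.1652], [-0.0565, 0.1713]] [[-0.0565, -0.1636], [0.0681, 0.1717], [-0.0553, 0.171]]
```

View pics/t2.png

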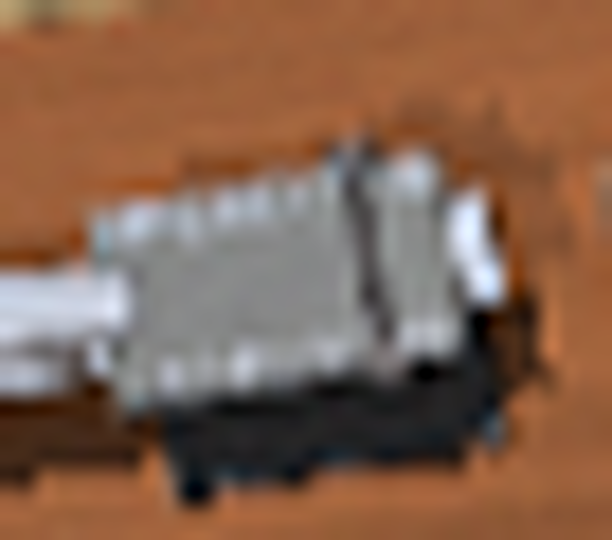

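View pics/s2.png

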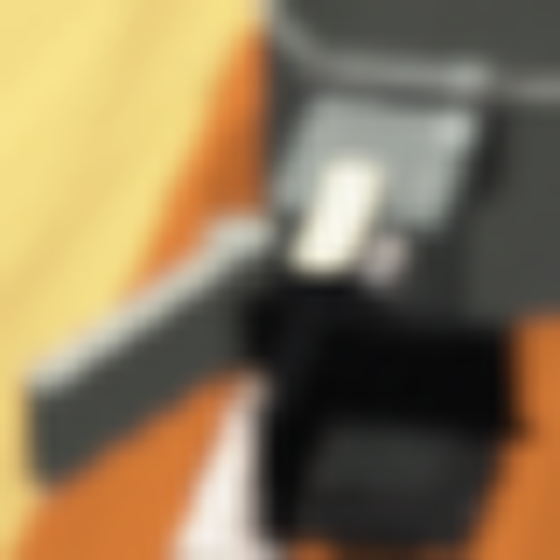

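```bash
cat >> h.py <<'E'
from scipy.optimize import least_squares
def circ(n,A,c,z,r0,w=.008,sign=None,ths=None):
    """edge of a horizontal circle: strongest radial gradient, robust circle fit"""
    G=cv2.GaussianBlur(cv2.cvtColor(np.clip(A,0,255).astype(np.uint8),cv2.COLOR_RGB2GRAY).astype(np.float32),(0,0),.6)
    ths=np.radians(np.arange(0,360,3)) if ths is None else ths
    c=np.array(c,float)
    for it in range(3):
        rs=np.arange(r0-w,r0+w,.0005);X=c[0]+np.outer(np.cos(ths),rs);Y=c[1]+np.outer(np.sin(ths),rs)
        uv=proj(n,np.stack([X,Y,np.full_like(X,z)],-1)).astype(np.float32)
        P=cv2.remap(G,uv[...,0],uv[...,1],cv2.INTER_CUBIC);g=np.gradient(P,axis=1)
        g=np.abs(g) if sign is None else sign*g
        k=g.argmax(1);R=rs[k];pts=np.stack([c[0]+R*np.cos(ths),c[1]+R*np.sin(ths)],-1)
        f=least_squares(lambda q:np.hypot(pts[:,0]-q[0],pts[:,1]-q[1])-q[2],[c[0],c[1],r0],loss="soft_l1",f_scale=.001)
        c=f.x[:2]
    return f.x,np.median(np.abs(f.fun))
E
python3 - <<'E'
from h import *
T=np.load("pics/top_avg.npy");S=np.load("pics/side_avg.npy")
for n,A in(("top",T),("side",S)):
    for nm,c,z,r0,w in(("lid",(.6,-.326),.013,.057,.012),("rim_o",(.562,-.047),.08,.052,.008),("rim_i",(.562,-.047),.08,.049,.008)):
        for sg in(1,-1):
            x,e=circ(n,A,c,z,r0,w,sg);print(n,nm,sg,x.round(4),round(e,4))
    hsv=cv2.cvtColor(A.astype(np.uint8),cv2.COLOR_RGB2HSV)
# knobs
for n,A,b in(("top",T,(380,178,398,198)),("side",S,(310,165,340,190))):
    g=cv2.cvtColor(A.astype(np.uint8),cv2.COLOR_RGB2GRAY)[b[1]:b[3],b[0]:b[2]];ys,xs=np.where(g<80);print(n,"knob px",xs.mean()+b[0],ys.mean()+b[1],xs.min()+b[0],xs.max()+b[0],ys.min()+b[1],ys.max()+b[1],onz(n,xs.mean()+b[0],ys.mean()+b[1],.03).round(4))
E
```

```text
top lid 1 [ 0.6012 -0.3261  0.0611] 0.0011
top lid -1 [ 0.6014 -0.3261  0.0554] 0.0005
top rim_o 1 [ 0.5561 -0.0497  0.0538] 0.0013
top rim_o -1 [ 0.5655 -0.0478  0.0523] 0.0007
top rim_i 1 [ 0.5663 -0.0473  0.0464] 0.0012
top rim_i -1 [ 0.5552 -0.0499  0.0448] 0.0012
side lid 1 [ 0.5964 -0.3103  0.0609] 0.0025
side lid -1 [ 0.5979 -0.3252  0.0551] 0.0039
side rim_o 1 [ 0.5637 -0.0435  0.0493] 0.0029
side rim_o -1 [ 0.5653 -0.0521  0.0581] 0.0012
side rim_i 1 [ 0.5656 -0.0494  0.0459] 0.0023
side rim_i -1 [ 0.5499 -0.0532  0.0503] 0.0046
top knob px 389.7631578947368 187.4736842105263 387 393 184 191 [ 0.6    -0.3259  0.03  ]
side knob px 323.1707317073171 171.5609756097561 317 328 165 178 [ 0.61   -0.3447  0.03  ]
```

```bash
cat >> h.py <<'E'
YAW=np.radians(10.5);JR=np.array([[np.cos(YAW),-np.sin(YAW)],[np.sin(YAW),np.cos(YAW)]]);RIM=np.array([.5653,-.0478]);JC=RIM-JR@[0,-.105]
def tojig(P):P=np.asarray(P,float);return np.concatenate([(P[...,:2]-JC)@JR,P[...,2:]],-1)
def fromjig(q):q=np.asarray(q,float);return np.concatenate([q[...,:2]@JR.T+JC,q[...,2:]],-1)
def jz(n,u,v,z):return tojig(onz(n,u,v,z))
E
python3 - <<'E'
from h import *
print("JC",JC)
def p(n,c):
    f,o={"top":(18,(262,185)),"side":(14,(272,200))}[n];return (np.array(c)+.5)/f-.5+np.array(o)
for nm,n,c,z in[("tip","side",(360,155),.1115),("ptr rear visible","side",(312,268),.1115),("sleeve farL","side",(315,100),.104),("sleeve farR","side",(480,110),.104),("tip","top",(125,300),.1115),("mark a","top",(350,150),.107),("mark b","top",(390,350),.107),("sleeve rearL","top",(97,210),.104),("sleeve rearR","top",(125,405),.104),("sleeve frontL","top",(435,155),.104),("sleeve frontR","top",(460,345),.104),("leg tip","top",(490,240),.099)]:
    u,v=p(n,c);print(nm,n,np.round((u,v),1),(jz(n,u,v,z)*1000).round(1))
for q in[(0,0,.107),(-.022,-.01,.107),(0,.035,.1115),(-.018,-.025,.104),(.018,-.025,.104),(-.018,.04,.104),(.018,.04,.104)]:
    P=fromjig(q);print(q,[((proj(n,P)-np.array(o)+.5)*f-.5).round(0).tolist() for n,f,o in(("top",18,(262,185)),("side",14,(272,200)))])
E
```

```text
JC [0.54616527 0.05544177]
tip side [297.2 210.6] [  0.5  27.5 111.5]
ptr rear visible side [293.8 218.7] [  1.1  73.4 111.5]
sleeve farL side [294.  206.7] [ 17.4  -5.5 104. ]
sleeve farR side [305.8 207.4] [-18.7  -7.9 104. ]
tip top [268.5 201.2] [ -1.1  34.5 111.5]
mark a top [281.  192.9] [ 19.6 -10.3 107. ]
mark b top [283.2 204. ] [-18.4 -11.2 107. ]
sleeve rearL top [266.9 196.2] [ 17.7  37.5 104. ]
sleeve rearR top [268.5 207. ] [-19.   38.4 104. ]
sleeve frontL top [285.7 193.1] [ 16.4 -25.4 104. ]
sleeve frontR top [287.1 203.7] [-19.3 -23.8 104. ]
leg tip top [288.8 197.9] [ -0.2 -32.4  99. ]
(0, 0, 0.107) [[313.0, 264.0], [388.0, 108.0]]
(-0.022, -0.01, 0.107) [[387.0, 370.0], [497.0, 95.0]]
(0, 0.035, 0.1115) [[121.0, 294.0], [355.0, 173.0]]
(-0.018, -0.025, 0.104) [[465.0, 337.0], [492.0, 70.0]]
(0.018, -0.025, 0.104) [[432.0, 147.0], [331.0, 55.0]]
(-0.018, 0.04, 0.104) [[116.0, 401.0], [434.0, 224.0]]
(0.018, 0.04, 0.104) [[83.0, 211.0], [267.0, 208.0]]
```

Run:
```python
from h import *
T=np.load("pics/top_avg.npy");S=np.load("pics/side_avg.npy")
def prof(n,A,xs,ys,z):
    G=A.mean(2).astype(np.float32);X,Y=np.meshgrid(xs,ys);P=fromjig(np.stack([X,Y,np.full_like(X,z)],-1));uv=proj(n,P).astype(np.float32)
    return cv2.remap(G,uv[...,0],uv[...,1],cv2.INTER_LINEAR).mean(1)
ys=np.arange(-.04,.076,.002)
for n,A in(("top",T),("side",S)):
    a=prof(n,A,np.linspace(-.003,.003,5),ys,.1115);b=prof(n,A,np.linspace(-.014,-.008,5),ys,.107);c=prof(n,A,np.linspace(.008,.014,5),ys,.107)
    print(n);print("\n".join(f"{y*1e3:.0f}: {i:.0f} {j:.0f} {k:.0f}" for y,i,j,k in zip(ys,a,b,c)))
```

```text
top
-40: 92 88 86
-38: 89 70 85
-36: 77 65 83
-34: 80 105 88
-32: 167 161 100
-30: 216 159 95
-28: 215 136 97
-26: 175 103 104
-24: 132 115 138
-22: 136 142 169
-20: 139 146 169
-18: 140 147 159
-16: 142 147 146
-14: 139 128 126
-12: 103 94 100
-10: 90 88 85
-8: 118 108 101
-6: 134 137 142
-4: 138 145 145
-2: 137 143 142
0: 136 144 150
2: 135 144 148
4: 136 141 142
6: 136 139 154
8: 136 139 163
10: 136 139 159
12: 137 141 160
14: 137 146 166
16: 138 147 156
18: 137 139 149
20: 137 140 160
22: 136 145 162
24: 136 141 149
26: 136 140 151
28: 134 145 157
30: 132 143 167
32: 134 135 167
34: 164 136 154
36: 202 131 148
38: 204 118 140
40: 204 138 113
42: 204 141 100
44: 203 97 96
46: 203 86 92
48: 202 103 88
50: 201 118 91
52: 203 134 98
54: 205 150 102
56: 207 156 103
58: 204 150 97
60: 202 145 95
62: 203 142 92
64: 202 149 86
66: 201 141 84
68: 201 130 92
70: 203 144 95
72: 206 157 100
74: 206 155 97
side
-40: 75 74 75
-38: 75 74 75
-36: 75 74 75
-34: 75 75 76
-32: 75 78 77
-30: 75 80 78
-28: 75 84 83
-26: 76 95 89
-24: 77 105 95
-22: 80 116 103
-20: 84 126 112
-18: 89 136 120
-16: 98 144 120
-14: 107 137 119
-12: 116 129 118
-10: 121 120 113
-8: 125 116 109
-6: 127 113 106
-4: 119 112 114
-2: 110 125 125
0: 103 140 136
2: 107 155 143
4: 113 162 150
6: 121 166 155
8: 132 171 158
10: 143 169 160
12: 153 167 162
14: 156 166 162
16: 159 164 162
18: 161 163 163
20: 163 163 165
22: 165 164 168
24: 167 165 170
26: 176 166 173
28: 185 166 173
30: 196 165 174
32: 208 164 173
34: 220 161 172
36: 229 158 170
38: 232 154 166
40: 235 146 159
42: 236 139 153
44: 236 131 142
46: 237 125 130
48: 237 119 123
50: 236 123 121
52: 235 132 120
54: 234 142 122
56: 234 145 123
58: 233 147 121
60: 232 147 113
62: 232 140 105
64: 229 131 93
66: 221 121 79
68: 213 102 68
70: 198 82 58
72: 161 65 52
74: 125 52 47
```

The crop shows a plain grey lid with a black knob at top pixel (389,188), fitted at world (0.601,-0.326). It is the smaller grey one. In the top view the rim fit gives (0.565,-0.048). The mark is at the holder's y ≈ -10.5 and the pointer tip at y ≈ +34, so the push is about 38–45 mm, which I'll refine near the mark. I'll move over the lid and turn the yaw to 10.5° so that every later grasp has the same orientation.

```bash
python3 -m pendant '[{"xyz":[-0.003,-0.025,0],"delta_rot":[0,0,-0.07]},{"xyz":[-0.006,-0.07,0.01],"delta_rot":[0,0,-0.21]},{"xyz":[-0.009,-0.115,0.02],"delta_rot":[0,0,-0.35]},{"xyz":[-0.012,-0.16,0.03],"delta_rot":[0,0,-0.49]},{"xyz":[-0.015,-0.205,0.045],"delta_rot":[0,0,-0.63]},{"xyz":[-0.018,-0.25,0.06],"delta_rot":[0,0,-0.77]},{"xyz":[-0.02,-0.295,0.075],"delta_rot":[0,0,-0.91]},{"xyz":[-0.023,-0.34,0.09],"delta_rot":[0,0,-1.05]},{"xyz":[-0.025,-0.38,0.105],"delta_rot":[0,0,-1.19]},{"xyz":[-0.0265,-0.408,0.12],"delta_rot":[0,0,-1.32]}]'
```

```text
clock: 1.7
eef_pos: [0.6031, -0.3244, 0.1217]
tcp_rot: [180.0, -0.0, 10.9]
force: [-0.7, 0.1, -0.9]
opening: 0.0856
```

```bash
python3 -m pendant '[{"xyz":[0,0,0],"delta_rot":[0,0,0]},{"xyz":[0,0,0],"delta_rot":[0,0,0]}]'
python3 - <<'E'
from h import *
s=r.observe();print({k:np.round(v,4).tolist() for k,v in s.items()})
p,d=r.snapshot("top");crop(p,320,140,480,260,5,"t3.png")
p,d=r.snapshot("side");crop(p,250,100,410,220,5,"s3.png")
E
```

```text
clock: 1.9
eef_pos: [0.6007, -0.3256, 0.1215]
tcp_rot: [-180.0, 0.1, 10.5]
force: [0.4, -0.5, 0.7]
opening: 0.0852
{'clock': 1.9, 'qpos': [-38.3738, 30.4849, 80.1872, -0.0234, 69.4127, -48.8451], 'qvel': [-1.8186, -1.7169, 0.2112, -0.2877, -0.0272, 0.3218], 'tau': [1.4341, -57.8755, -32.4793, 0.1356, -0.0095, -0.1032], 'eef_pos': [0.6007, -0.3256, 0.1215], 'tcp_rot': [-179.9506, 0.0722, 10.4796], 'force': [0.4062, -0.4826, 0.7155], 'torque': [0.0057, -0.017, 0.0041], 'opening': 0.0852}
```

View pics/t3.png

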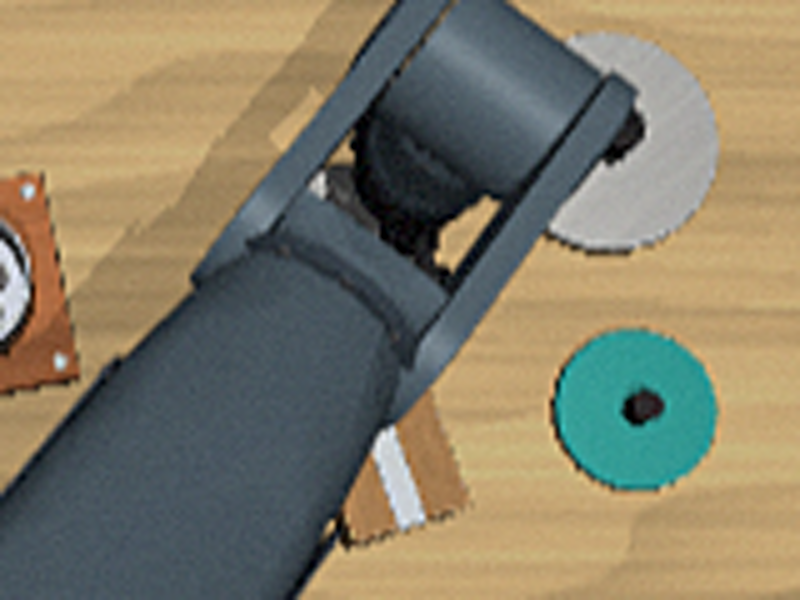

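View pics/s3.png

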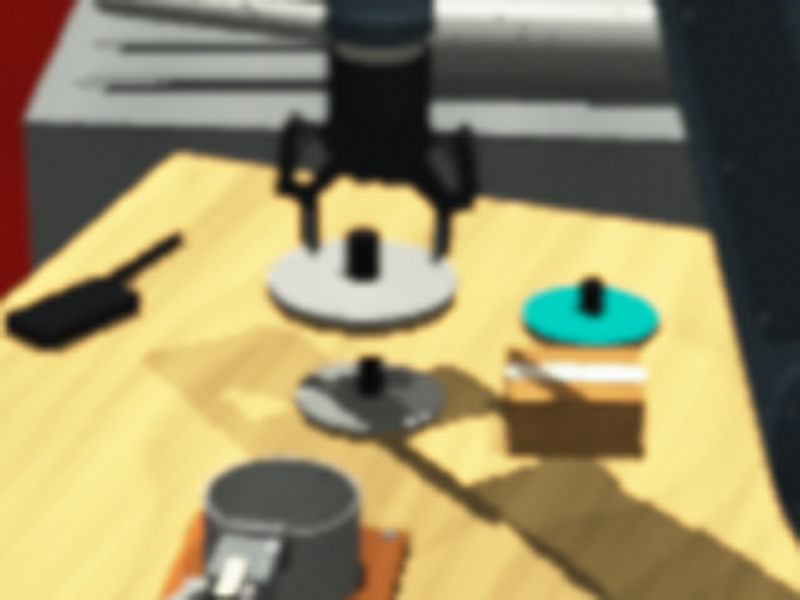

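The side view shows the jaws (315–440, 240) centred above the small lid's knob (371,375). I'll go down and grip the knob.

```bash
python3 -m pendant '[{"xyz":[0,0,0.025],"delta_rot":[0,0,0]},{"xyz":[0,0,0.055],"delta_rot":[0,0,0]},{"xyz":[0,0,0.08],"delta_rot":[0,0,0]},{"xyz":[0,0,0.094],"delta_rot":[0,0,0]},{"xyz":[0,0,0.094],"delta_rot":[0,0,0]},{"xyz":[0,0,0.094],"delta_rot":[0,0,0]}]' && python3 -m pendant '[{"xyz":[0,0,0],"delta_rot":[0,0,0]},{"xyz":[0,0,0],"delta_rot":[0,0,0]},{"xyz":[0,0,0],"delta_rot":[0,0,0]},{"xyz":[0,0,0],"delta_rot":[0,0,0]},{"xyz":[0,0,0],"delta_rot":[0,0,0]},{"xyz":[0,0,0],"delta_rot":[0,0,0]}]' 0
```

```text
clock: 2.6
eef_pos: [0.601, -0.3273, 0.0296]
tcp_rot: [179.9, -0.1, 10.4]
force: [0.2, -1.0, 0.6]
opening: 0.0853
clock: 3.2
eef_pos: [0.6012, -0.3264, 0.0291]
tcp_rot: [180.0, -0.0, 10.5]
force: [-0.1, 0.7, 3.8]
opening: 0.0202
```

```bash
python3 -m pendant '[{"xyz":[0,0,-0.02],"delta_rot":[0,0,0]},{"xyz":[0,0,-0.05],"delta_rot":[0,0,0]},{"xyz":[0,-0.01,-0.09],"delta_rot":[0,0,0]},{"xyz":[0.001,-0.035,-0.12],"delta_rot":[0,0,0]},{"xyz":[0.003,-0.07,-0.13],"delta_rot":[0,0,0]},{"xyz":[0.005,-0.11,-0.13],"delta_rot":[0,0,0]},{"xyz":[0.008,-0.15,-0.13],"delta_rot":[0,0,0]},{"xyz":[0.01,-0.19,-0.13],"delta_rot":[0,0,0]},{"xyz":[0.013,-0.23,-0.13],"delta_rot":[0,0,0]},{"xyz":[0.0155,-0.265,-0.13],"delta_rot":[0,0,0]}]' && python3 -m pendant '[{"xyz":[0,-0.01,0],"delta_rot":[0,0,0]},{"xyz":[0,-0.015,0],"delta_rot":[0,0,0]},{"xyz":[0,-0.015,0],"delta_rot":[0,0,0]},{"xyz":[0,-0.015,0],"delta_rot":[0,0,0]}]'
python3 - <<'E'
from h import *
s=r.observe();print({k:np.round(s[k],4).tolist() for k in("eef_pos","tcp_rot","opening","force")})
p,d=r.snapshot("top");crop(p,240,140,400,260,5,"t4.png")
p,d=r.snapshot("side");crop(p,250,140,380,270,5,"s4.png")
E
```

```text
clock: 4.2
eef_pos: [0.5667, -0.0607, 0.1576]
tcp_rot: [-179.9, 0.1, 10.5]
force: [0.1, 0.3, -1.5]
opening: 0.0203
clock: 4.6
eef_pos: [0.5653, -0.0492, 0.1582]
tcp_rot: [180.0, -0.0, 10.4]
force: [-0.7, -0.2, -1.5]
opening: 0.0198
{'eef_pos': [0.5653, -0.0492, 0.1582], 'tcp_rot': [179.9729, -0.0029, 10.4281], 'opening': 0.0198, 'force': [-0.695, -0.2168, -1.4594]}
```

View pics/s4.png

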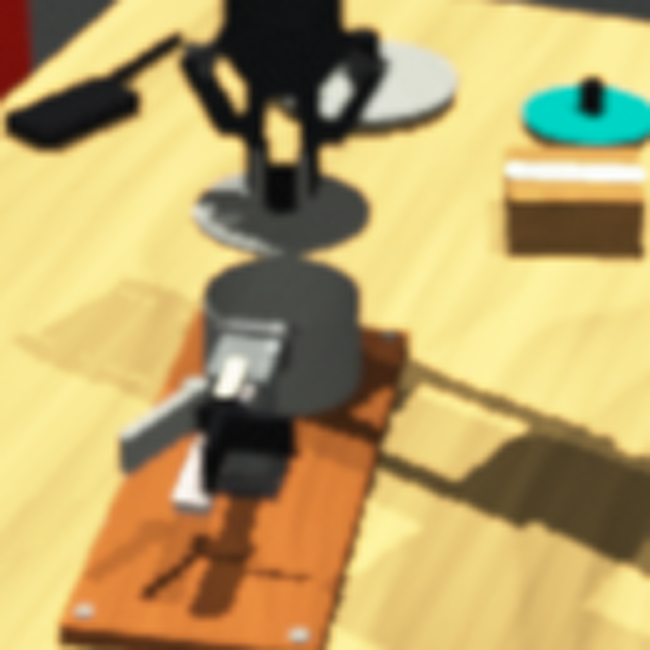

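View pics/t4.png

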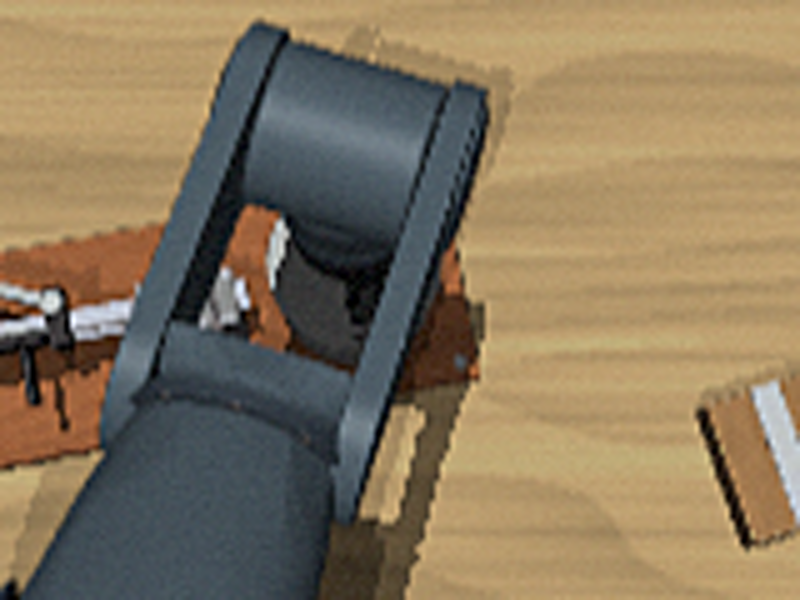

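The lid is held level. In the side view its ellipse and the tin are both centred at column 281 of the crop. I'll lower it slowly.

```bash
python3 -m pendant '[{"xyz":[0,-0.001,0.02],"delta_rot":[0,0,0]},{"xyz":[0,-0.001,0.035],"delta_rot":[0,0,0]},{"xyz":[0,-0.001,0.042],"delta_rot":[0,0,0]},{"xyz":[0,-0.001,0.046],"delta_rot":[0,0,0]},{"xyz":[0,-0.001,0.049],"delta_rot":[0,0,0]},{"xyz":[0,-0.001,0.051],"delta_rot":[0,0,0]},{"xyz":[0,-0.001,0.053],"delta_rot":[0,0,0]},{"xyz":[0,-0.001,0.055],"delta_rot":[0,0,0]},{"xyz":[0,-0.001,0.055],"delta_rot":[0,0,0]}]'
```

```text
clock: 5.6
eef_pos: [0.5648, -0.047, 0.1032]
tcp_rot: [-180.0, 0.0, 10.5]
force: [-0.6, 0.5, -1.6]
opening: 0.0199
```

```bash
python3 -m pendant '[{"xyz":[0,0,0.001],"delta_rot":[0,0,0]},{"xyz":[0,0,0.002],"delta_rot":[0,0,0]},{"xyz":[0,0,0.003],"delta_rot":[0,0,0]},{"xyz":[0,0,0.003],"delta_rot":[0,0,0]}]'
python3 - <<'E'
from h import *
p,d=r.snapshot("side");crop(p,250,140,380,270,5,"s5.png")
E
```

```text
clock: 6.0
eef_pos: [0.565, -0.0471, 0.101]
tcp_rot: [180.0, -0.0, 10.5]
force: [-3.2, 1.1, 4.2]
opening: 0.0203
```

View pics/s5.png

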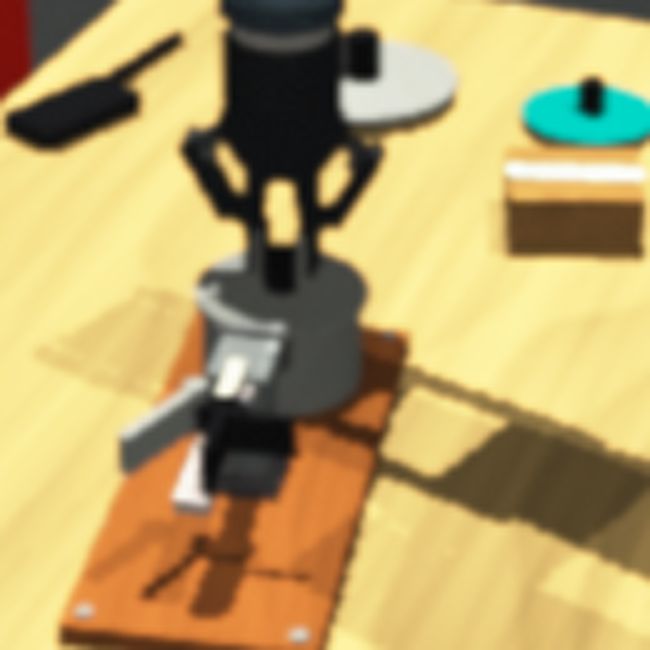

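Contact came at z = 0.101 with 4 N, which is the seated height I predicted. I'll release and rise.

```bash
python3 -m pendant '[{"xyz":[0,0,0],"delta_rot":[0,0,0]},{"xyz":[0,0,0],"delta_rot":[0,0,0]},{"xyz":[0,0,0],"delta_rot":[0,0,0]},{"xyz":[0,0,0],"delta_rot":[0,0,0]},{"xyz":[0,0,-0.01],"delta_rot":[0,0,0]},{"xyz":[0,0,-0.04],"delta_rot":[0,0,0]},{"xyz":[0,0,-0.08],"delta_rot":[0,0,0]},{"xyz":[0,-0.0,-0.12],"delta_rot":[0,0,0]},{"xyz":[0,-0.05,-0.12],"delta_rot":[0,0,0]},{"xyz":[0,-0.1,-0.12],"delta_rot":[0,0,0]}]' 0.0854;  python3 -m pendant '[{"xyz":[0,-0.05,0],"delta_rot":[0,0,0]},{"xyz":[0,-0.1,0],"delta_rot":[0,0,0]},{"xyz":[0,-0.13,0],"delta_rot":[0,0,0]},{"xyz":[0,-0.13,0],"delta_rot":[0,0,0]},{"xyz":[0,-0.13,0],"delta_rot":[0,0,0]}]'
python3 - <<'E'
from h import *
for n in("top","side"):
    I=[];D=[]
    for i in range(3):
        p,d=r.snapshot(n);I.append(p.astype(float));D.append(d)
    A=np.mean(I,0);np.save(f"pics/{n}_b.npy",A);np.save(f"pics/{n}_bd.npy",np.median(D,0));A=A.astype(np.uint8)
    crop(A,*((210,140,370,260) if n=="top" else (250,140,380,270)),5,n[0]+"6.png")
s=r.observe();print({k:np.round(s[k],4).tolist() for k in("eef_pos","tcp_rot","opening","force")})
E
```

```text
clock: 7.05
eef_pos: [0.548, 0.051, 0.2232]
tcp_rot: [179.9, -0.3, 10.3]
force: [0.3, 0.6, -0.7]
opening: 0.0856
clock: 7.55
eef_pos: [0.523, 0.1795, 0.2209]
tcp_rot: [180.0, -0.0, 10.6]
force: [-0.1, -0.6, 0.2]
opening: 0.0854
{'eef_pos': [0.5234, 0.1779, 0.2203], 'tcp_rot': [179.9947, 0.0032, 10.3787], 'opening': 0.0857, 'force': [-0.5159, -0.4369, -0.5253]}
```

View pics/t6.png

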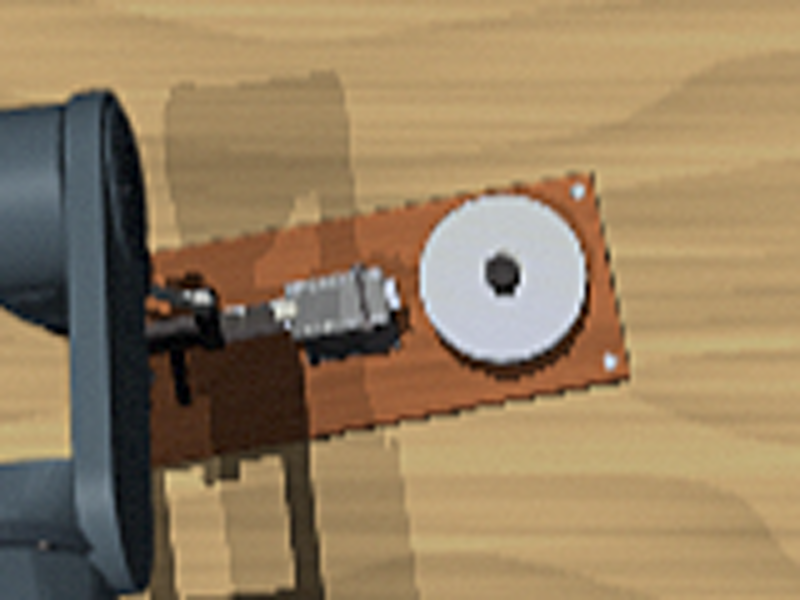

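View pics/s6.png

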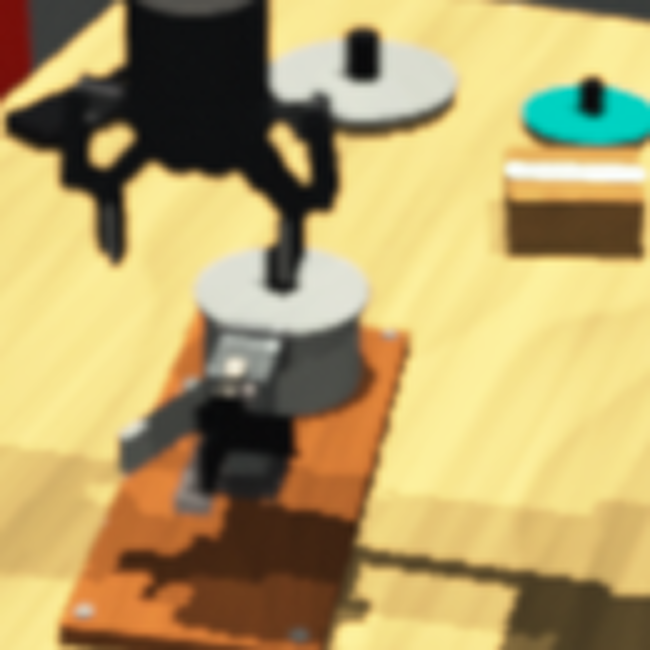

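Run:
```python
from h import *
B=np.load("pics/top_b.npy")
for sg in(1,-1):print("lid seated",sg,circ("top",B,RIM,.085,.057,.008,sg))
def q(c,z):
    c=(np.array(c)+.5)/6.6-.5+np.array((225,170));return (jz("top",c[0],c[1],z)*1000-[0,128,99]).round(1)
for nm,c,z in[("lever end",(45,165),.129),("lever end corner top",(38,158),.129),("hinge",(165,200),.129),("tab rear end",(45,262),.131),("tab front",(195,255),.131),("stop end",(145,330),.129),("bar rear end",(40,245),.099)]:print(nm,q(c,z))
T=np.load("pics/top_avg.npy").astype(np.uint8);crop(T,226,185,262,225,15,"t7.png")
```

```text
lid seated 1 (array([ 0.56964167, -0.0519983 ,  0.05732361]), np.float64(0.0023327252593274145))
lid seated -1 (array([ 0.56362537, -0.04711201,  0.05641072]), np.float64(0.000449754250490729))
lever end [39.3 19.8 30. ]
lever end corner top [43.4 22.6 30. ]
hinge [ 11.3 -35.5  30. ]
tab rear end [-8.7 26.7 32. ]
tab front [-18.7 -45.9  32. ]
stop end [-50.4 -15.7  30. ]
bar rear end [ 5.8 33.7 -0. ]
```

View pics/t7.png

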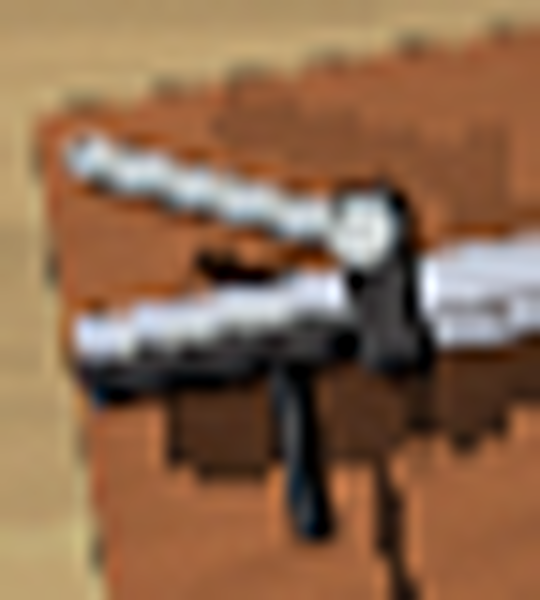

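Run:
```python
from h import *
t=np.array([.5234,.1779,.2203]);ax=np.array([.9833,.1822,0])
for dz in(.002,-.011):
    for x in(.0427,.057,-.0427,-.057):
        print(dz,x,((proj("side",t+ax*x+[0,0,dz])-[250,140]+.5)*5-.5).round(0))
g=fromjig([0,.128,.099]);print("grip_tab",g.round(4))
for x,y in((.010,.008),(.002,.003)):
    P=fromjig([x,.128+y,.0]);d=P[:2]-t[:2];print(x,y,P.round(4),"tool dx,dy",(d@[.9833,.1822]).round(4),(d@[.1822,-.9833]).round(4))
```

```text
0.002 0.0427 [123. 263.]
0.002 0.057 [ 97. 261.]
0.002 -0.0427 [278. 278.]
0.002 -0.057 [305. 280.]
-0.011 0.0427 [124. 284.]
-0.011 0.057 [ 98. 282.]
-0.011 -0.0427 [279. 299.]
-0.011 -0.057 [305. 301.]
grip_tab [0.5228 0.1813 0.099 ]
0.01 0.008 [0.5312 0.191  0.    ] tool dx,dy 0.0101 -0.0114
0.002 0.003 [0.5243 0.1846 0.    ] tool dx,dy 0.0021 -0.0064
```

```bash
python3 -m pendant '[{"xyz":[0.005,-0.006,0],"delta_rot":[0,0,0]},{"xyz":[0.01,-0.0115,0.02],"delta_rot":[0,0,0]},{"xyz":[0.01,-0.0115,0.05],"delta_rot":[0,0,0]},{"xyz":[0.01,-0.0115,0.08],"delta_rot":[0,0,0]},{"xyz":[0.01,-0.0115,0.1],"delta_rot":[0,0,0]},{"xyz":[0.01,-0.0115,0.112],"delta_rot":[0,0,0]},{"xyz":[0.01,-0.0115,0.116],"delta_rot":[0,0,0]},{"xyz":[0.01,-0.0115,0.116],"delta_rot":[0,0,0]}]';python3 - <<'E'
from h import *
s=r.observe();print({k:np.round(s[k],4).tolist() for k in("eef_pos","tcp_rot","opening","force")},(tojig(s["eef_pos"])*1000-[0,128,99]).round(1))
for n in("top","side"):
    A,d=r.snapshot(n)
    crop(A,*((210,140,370,260) if n=="top" else (250,140,380,270)),5,n[0]+"8.png")
E
```

```text
clock: 8.65
eef_pos: [0.531, 0.1922, 0.1043]
tcp_rot: [-180.0, 0.0, 10.5]
force: [0.9, -0.0, 0.4]
opening: 0.0853
{'eef_pos': [0.531, 0.1922, 0.1043], 'tcp_rot': [-179.9969, 0.0046, 10.4728], 'opening': 0.0853, 'force': [0.9434, -0.0329, 0.3658]} [10.1  9.2  5.3]
```

View pics/t8.png

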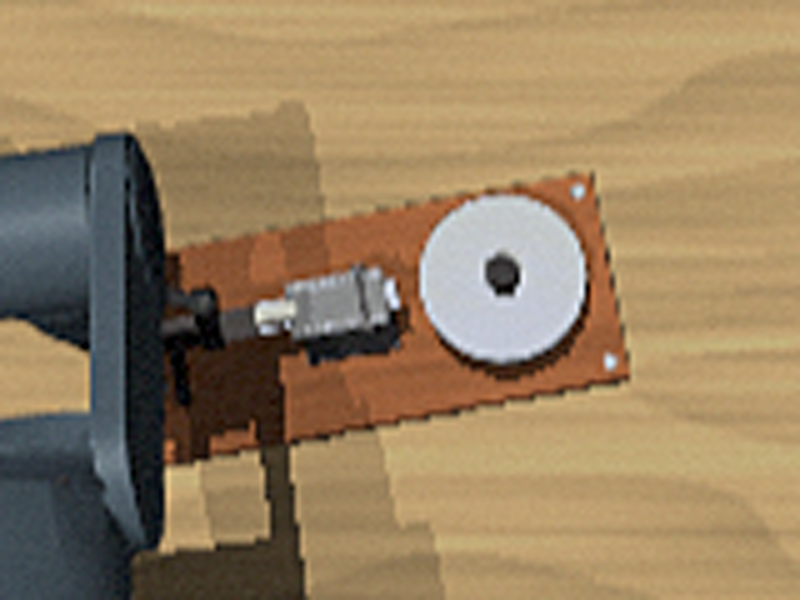

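View pics/s8.png

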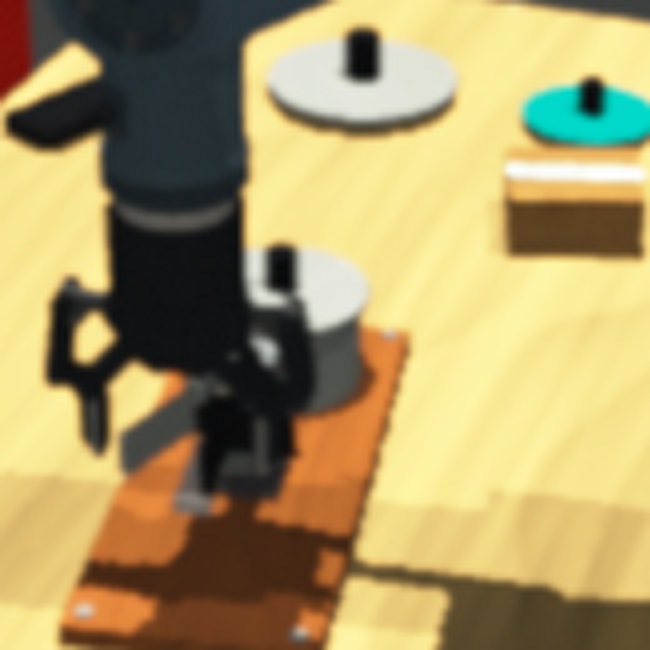

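The fingers straddle the tab and lever. The right finger (crop 95,440) is clear of the lever end (125,455), and the left finger is behind the stop. I'll start pushing.

```bash
python3 -m pendant '[{"xyz":[0,0.004,0],"delta_rot":[0,0,0]},{"xyz":[0,0.008,0],"delta_rot":[0,0,0]},{"xyz":[0,0.012,0],"delta_rot":[0,0,0]},{"xyz":[0,0.016,0],"delta_rot":[0,0,0]},{"xyz":[0,0.02,0],"delta_rot":[0,0,0]},{"xyz":[0,0.024,0],"delta_rot":[0,0,0]},{"xyz":[0,0.028,0],"delta_rot":[0,0,0]},{"xyz":[0,0.03,0],"delta_rot":[0,0,0]},{"xyz":[0,0.03,0],"delta_rot":[0,0,0]}]';cat >> h.py <<'E'
def prof(n,A,xs,ys,z):
    G=A.mean(2).astype(np.float32);X,Y=np.meshgrid(xs,ys);P=fromjig(np.stack([X,Y,np.full_like(X,z)],-1));uv=proj(n,P).astype(np.float32)
    return cv2.remap(G,uv[...,0],uv[...,1],cv2.INTER_LINEAR).mean(1)
def look(tag,k=3):
    s=r.observe();print({q:np.round(s[q],4).tolist() for q in("clock","eef_pos","tcp_rot","opening","force")},(tojig(s["eef_pos"])*1000-[0,128,99]).round(1))
    A=np.mean([r.snapshot("top")[0].astype(float) for i in range(k)],0);np.save(f"pics/{tag}.npy",A)
    ys=np.arange(-.025,.06,.0005)
    a=prof("top",A,np.linspace(-.003,.003,7),ys,.1115)
    m=np.mean([prof("top",A,np.linspace(x,x+.006,5),ys,.107) for x in(-.015,.009)],0)
    w=(ys>-.02)&(ys<0);d=np.clip(125-m[w],0,None);print("mark y",(ys[w]*d).sum()/d.sum()*1e3)
    i=np.where((a[:-1]<170)&(a[1:]>=170)&(ys[1:]>-.02))[0];print("tip y",(ys[i]*1e3).round(1))
    crop(A.astype(np.uint8),225,170,345,240,6.6,tag+".png")
E
python3 -c "
from h import *
look('l1')"
```

```text
clock: 9.65
eef_pos: [0.5363, 0.1623, 0.1042]
tcp_rot: [180.0, 0.0, 10.5]
force: [0.1, 2.9, 2.8]
opening: 0.0854
{'clock': 9.65, 'eef_pos': [0.5363, 0.1623, 0.1042], 'tcp_rot': [179.9877, 0.009, 10.4677], 'opening': 0.0854, 'force': [0.1056, 2.9088, 2.7904]} [  9.7 -21.1   5.2]
mark y -10.360578565878575
tip y [8.5]
```

View pics/l1.png

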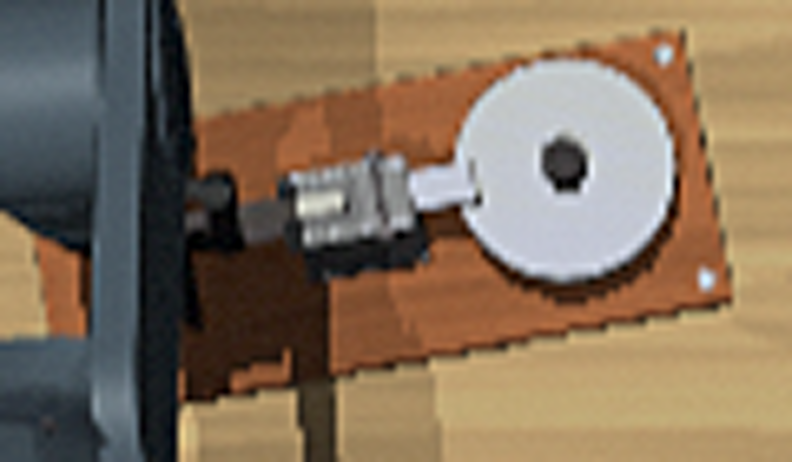

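```bash
python3 -m pendant '[{"xyz":[0,0.004,0],"delta_rot":[0,0,0]},{"xyz":[0,0.008,0],"delta_rot":[0,0,0]},{"xyz":[0,0.012,0],"delta_rot":[0,0,0]},{"xyz":[0,0.014,0],"delta_rot":[0,0,0]},{"xyz":[0,0.014,0],"delta_rot":[0,0,0]}]'
python3 -c "
from h import *
look('l2')"; python3 -m pendant '[{"xyz":[0,0.0015,0],"delta_rot":[0,0,0]},{"xyz":[0,0.0015,0],"delta_rot":[0,0,0]},{"xyz":[0,0.0015,0],"delta_rot":[0,0,0]}]'
python3 -c "
from h import *
look('l3')"
```

```text
clock: 10.3
eef_pos: [0.5388, 0.1485, 0.1042]
tcp_rot: [180.0, 0.0, 10.5]
force: [0.2, 2.8, 1.1]
opening: 0.0851
{'clock': 10.3, 'eef_pos': [0.5388, 0.1485, 0.1042], 'tcp_rot': [179.9878, 0.0093, 10.464], 'opening': 0.0851, 'force': [0.2434, 2.796, 1.121]} [  9.7 -35.2   5.2]
mark y -9.820930610741176
tip y [-5.5]
clock: 10.75
eef_pos: [0.539, 0.1474, 0.1042]
tcp_rot: [180.0, 0.0, 10.5]
force: [2.0, 4.6, 0.4]
opening: 0.0855
{'clock': 10.75, 'eef_pos': [0.539, 0.1474, 0.1042], 'tcp_rot': [179.996, 0.0065, 10.4895], 'opening': 0.0855, 'force': [2.036, 4.5793, 0.3602]} [  9.7 -36.2   5.2]
mark y -9.850103003451737
tip y [-5.5]
```

View pics/l3.png

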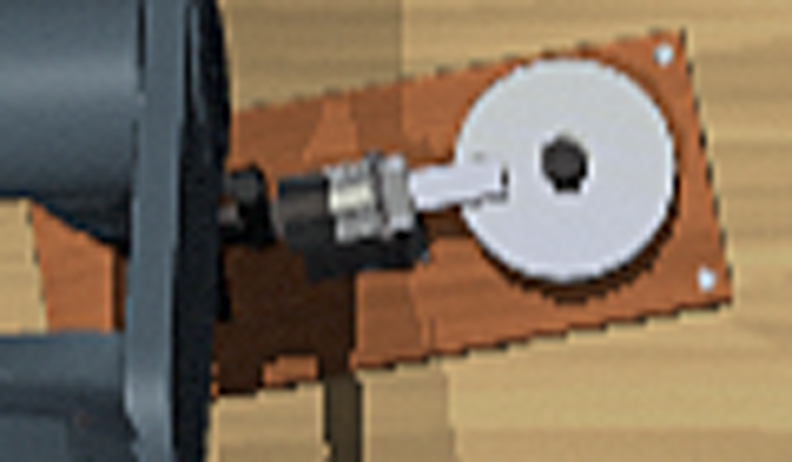

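Run:
```python
from h import *
ys=np.arange(-.022,.003,.0005)
for f in("top_avg","top_b","l1"):
    A=np.load(f"pics/{f}.npy");o=[];dep=[]
    for x in np.arange(-.020,.0205,.001):
        m=prof("top",A,[x],ys,.107);base=np.median(m);d=np.clip(base-15-m,0,None);o.append((ys*d).sum()/d.sum()*1e3)
    print(f,np.round(o,1).tolist(),np.mean(o).round(2),np.median(o).round(2))
for f,y0,y1 in(("top_avg",.026,.042),("top_b",.026,.042),("l1",0,.016),("l2",-.013,.003),("l3",-.013,.003)):
    A=np.load(f"pics/{f}.npy");ys=np.arange(y0,y1,.001);print(f,y0,prof("top",A,np.linspace(-.003,.003,7),ys,.1115).round(0).tolist())
    # raw pixels
A=np.load("pics/l3.npy").mean(2);print(A[192:206,272:290].round(0).astype(int))
```

```text
top_avg [-3.7, -6.7, -9.6, -9.8, -10.0, -10.4, -10.7, -10.8, -10.8, -10.6, -10.3, -10.0, -9.8, -9.8, -9.9, -9.9, -10.0, -10.0, -10.0, -10.1, -10.2, -10.2, -10.3, -10.4, -10.4, -10.4, -10.4, -10.4, -10.3, -10.2, -10.0, -9.9, -9.8, -10.2, -10.6, -11.0, -12.0, -13.3, -14.3, -14.2, -14.0] -10.38 -10.24
top_b [nan, -7.6, -9.6, -9.8, -10.0, -10.4, -10.7, -10.8, -10.8, -10.6, -10.3, -10.0, -9.8, -9.8, -9.9, -9.9, -10.0, -10.0, -10.0, -10.1, -10.2, -10.3, -10.3, -10.4, -10.5, -10.5, -10.5, -10.4, -10.3, -10.1, -10.0, -9.9, -9.8, -10.2, -10.6, -11.1, -12.1, -13.3, -14.4, -14.2, -14.0] nan nan
l1 [0.8, -1.0, -9.0, -9.6, -10.2, -10.6, -10.7, -10.8, -10.8, -10.7, -10.3, -9.9, -9.7, -9.8, -9.9, -9.9, -10.0, -9.8, -9.7, -9.8, -9.9, -9.9, -10.0, -10.0, -10.1, -10.2, -10.0, -9.9, -9.8, -10.2, -10.0, -9.8, -9.7, -10.2, -10.6, -11.0, -11.9, -13.2, -14.1, -14.0, -13.9] -10.0 -10.0
top_avg 0.026 [136.0, 135.0, 134.0, 133.0, 132.0, 133.0, 134.0, 144.0, 164.0, 185.0, 203.0, 205.0, 204.0, 204.0, 204.0, 205.0, 205.0]
top_b 0.026 [118.0, 117.0, 116.0, 115.0, 117.0, 123.0, 128.0, 140.0, 160.0, 180.0, 196.0, 1
[... 818 characters left out ...]
5 146 140 142 126 220 211 207]
 [ 34  30  30 151 135 153 167 177 190 106  82 150 141 140 135 217 206 203]
 [ 63  57  52 200 186 192 203 204 210 139  76 139 143 140 136 175 211 206]
 [ 71  65  67 224 209 204 205 179 165 139  60 118 144 142 140 113 225 219]
 [ 73  68  65 176 163 144 132 140 112 119  43 106 144 141 138  94 156 152]
 [ 63  54  45  82 115  92  78 117 118 123  95  86 145 154 158 107  12  27]
 [ 36  34  28  27 128 119 121 132 133 138 116  76 174 181 184 114   5  34]
 [ 42  37  35  35 166 137 138 149 168 136 109 123 152 131 136  79  27  20]
 [ 41  41  39  38 165 137 129 110 123  85  78 118  77   2  10  30  34  25]]<stdin>:6: RuntimeWarning: invalid value encountered in scalar divide
```

```bash
python3 -m pendant '[{"xyz":[0,0.0015,0],"delta_rot":[0,0,0]},{"xyz":[0,0.0025,0],"delta_rot":[0,0,0]},{"xyz":[0,0.0025,0],"delta_rot":[0,0,0]}]'
python3 - <<'E'
from h import *
look('l4')
A=np.load("pics/l4.npy");ys=np.arange(-.018,.002,.001);print(prof("top",A,np.linspace(-.003,.003,7),ys,.1115).round(0).tolist());print(prof("top",A,np.linspace(-.015,-.009,7),ys,.107).round(0).tolist())
crop(A.astype(np.uint8),262,185,296,215,18,"l4z.png")
E
```

```text
clock: 11.2
eef_pos: [0.5395, 0.1449, 0.1042]
tcp_rot: [180.0, 0.0, 10.5]
force: [0.6, 5.5, -0.7]
opening: 0.0856
{'clock': 11.2, 'eef_pos': [0.5395, 0.1449, 0.1042], 'tcp_rot': [179.9991, 0.0062, 10.4795], 'opening': 0.0856, 'force': [0.5565, 5.5247, -0.7198]} [  9.7 -38.8   5.2]
mark y -9.997655690028619
tip y [-8.5]
[142.0, 143.0, 141.0, 139.0, 134.0, 126.0, 119.0, 114.0, 128.0, 153.0, 177.0, 192.0, 192.0, 192.0, 190.0, 189.0, 189.0, 189.0, 190.0, 192.0]
[153.0, 153.0, 153.0, 150.0, 133.0, 111.0, 88.0, 76.0, 81.0, 87.0, 99.0, 110.0, 122.0, 130.0, 130.0, 129.0, 128.0, 130.0, 131.0, 131.0]
```

View pics/l4z.png

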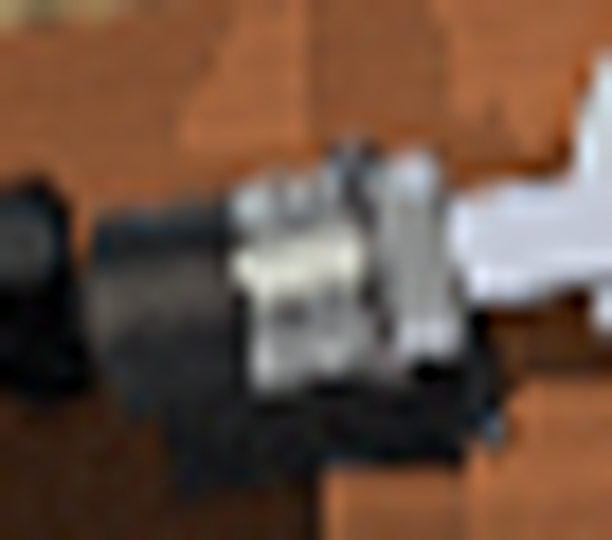

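The pointer tip is at about y -9.3 and the mark at about -10.1, so roughly 0.7 mm remains. I'll push that in and centre the jaws over tab and lever, moving 7.7 mm along -x.

```bash
python3 -m pendant '[{"xyz":[-0.002,0.0007,0],"delta_rot":[0,0,0]},{"xyz":[-0.004,0.0007,0],"delta_rot":[0,0,0]},{"xyz":[-0.0055,0.0007,0],"delta_rot":[0,0,0]},{"xyz":[-0.0065,0.0007,0],"delta_rot":[0,0,0]},{"xyz":[-0.0065,0.0007,0],"delta_rot":[0,0,0]}]'
python3 - <<'E'
from h import *
look('l5')
A=np.load("pics/l5.npy");ys=np.arange(-.018,.002,.001);print(prof("top",A,np.linspace(-.003,.003,7),ys,.1115).round(0).tolist())
p,_=r.snapshot("side");crop(p,250,140,380,270,5,"s9.png")
E
```

```text
clock: 11.85
eef_pos: [0.5332, 0.1431, 0.1044]
tcp_rot: [180.0, -0.0, 10.5]
force: [0.9, 4.7, -0.4]
opening: 0.0853
{'clock': 11.85, 'eef_pos': [0.5332, 0.1431, 0.1044], 'tcp_rot': [179.9966, -0.0037, 10.4872], 'opening': 0.0853, 'force': [0.9121, 4.6741, -0.3542]} [  3.2 -39.4   5.4]
mark y -10.008116154501074
tip y [-8.5]
[143.0, 140.0, 131.0, 123.0, 115.0, 115.0, 116.0, 119.0, 135.0, 157.0, 179.0, 192.0, 192.0, 191.0, 190.0, 188.0, 188.0, 188.0, 189.0, 191.0]
```

View pics/s9.png

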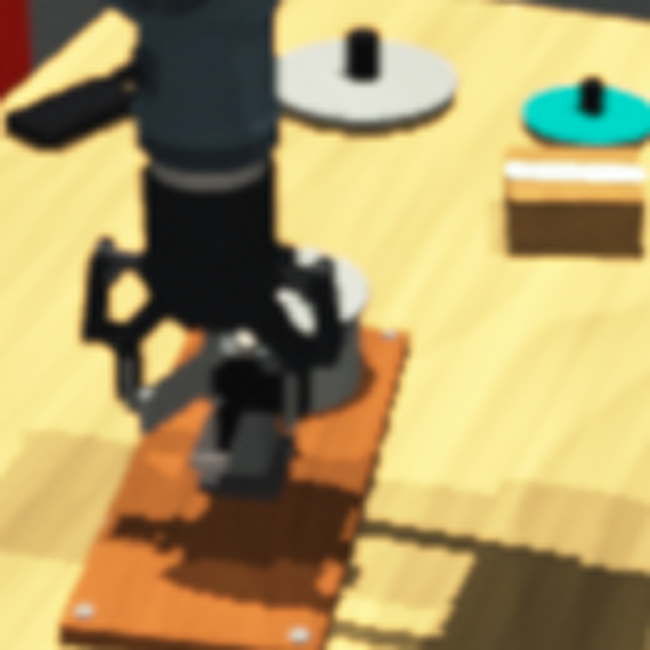

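```bash
python3 -m pendant '[{"xyz":[-0.0012,0,0],"delta_rot":[0,0,0]},{"xyz":[-0.0012,0,0],"delta_rot":[0,0,0]},{"xyz":[-0.0012,0,0],"delta_rot":[0,0,0]},{"xyz":[-0.0012,0,0],"delta_rot":[0,0,0]}]' 0.06
python3 - <<'E'
from h import *
look('l6')
E
```

```text
clock: 12.45
eef_pos: [0.5342, 0.1432, 0.1058]
tcp_rot: [180.0, -0.3, 10.5]
force: [3.5, 5.1, 2.5]
opening: 0.0602
{'clock': 12.45, 'eef_pos': [0.5342, 0.1432, 0.1058], 'tcp_rot': [179.9923, -0.298, 10.4669], 'opening': 0.0602, 'force': [3.4527, 5.1445, 2.4723]} [  4.2 -39.5   6.8]
mark y -10.083351340210287
tip y [-8.5]
```

```bash
python3 -m pendant '[{"xyz":[0,0,0],"delta_rot":[0,0,0]},{"xyz":[0,0,0],"delta_rot":[0,0,0]},{"xyz":[0,0,0],"delta_rot":[0,0,0]}]'
python3 - <<'E'
from h import *
p,_=r.snapshot("side");crop(p,250,140,380,270,5,"s10.png")
E
```

```text
clock: 12.9
eef_pos: [0.5342, 0.1432, 0.1058]
tcp_rot: [180.0, -0.3, 10.5]
force: [3.5, 4.8, 4.1]
opening: 0.0599
```

View pics/s10.png

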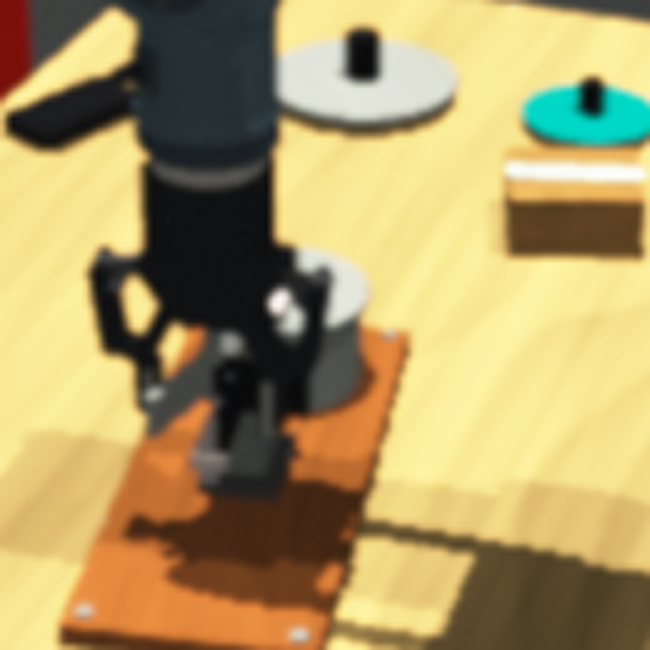

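```bash
python3 -m pendant '[{"xyz":[0,0,0],"delta_rot":[0,0,0]},{"xyz":[0,0,0],"delta_rot":[0,0,0]},{"xyz":[0,0,0],"delta_rot":[0,0,0]},{"xyz":[0,0,0],"delta_rot":[0,0,0]}]' 0.045; python3 -m pendant '[{"xyz":[0,0,0],"delta_rot":[0,0,0]},{"xyz":[0,0,0],"delta_rot":[0,0,0]},{"xyz":[0,0,0],"delta_rot":[0,0,0]},{"xyz":[0,0,0],"delta_rot":[0,0,0]},{"xyz":[0,0,0],"delta_rot":[0,0,0]},{"xyz":[0,0,0],"delta_rot":[0,0,0]},{"xyz":[0,0,0],"delta_rot":[0,0,0]}]' 0;python3 - <<'E'
from h import *
look('l7')
A=np.load("pics/l7.npy");ys=np.arange(-.018,.002,.001);print(prof("top",A,np.linspace(-.003,.003,7),ys,.1115).round(0).tolist())
crop(A.astype(np.uint8),262,185,296,215,18,"l7z.png")
p,_=r.snapshot("side");crop(p,250,140,380,270,5,"s11.png")
E
```

```text
clock: 13.35
eef_pos: [0.5353, 0.1433, 0.1065]
tcp_rot: [180.0, -0.4, 10.5]
force: [5.9, 4.9, 5.1]
opening: 0.045
clock: 14.05
eef_pos: [0.5317, 0.1428, 0.1068]
tcp_rot: [180.0, 0.1, 10.6]
force: [-11.5, 1.7, 22.8]
opening: 0.0266
{'clock': 14.05, 'eef_pos': [0.5317, 0.1428, 0.1068], 'tcp_rot': [179.9575, 0.0504, 10.5719], 'opening': 0.0266, 'force': [-11.4524, 1.6505, 22.8119]} [  1.7 -39.4   7.8]
mark y -9.982430413617324
tip y [-8.5]
[143.0, 141.0, 132.0, 123.0, 115.0, 115.0, 117.0, 120.0, 136.0, 157.0, 179.0, 191.0, 192.0, 192.0, 191.0, 189.0, 188.0, 188.0, 189.0, 191.0]
```

View pics/s11.png

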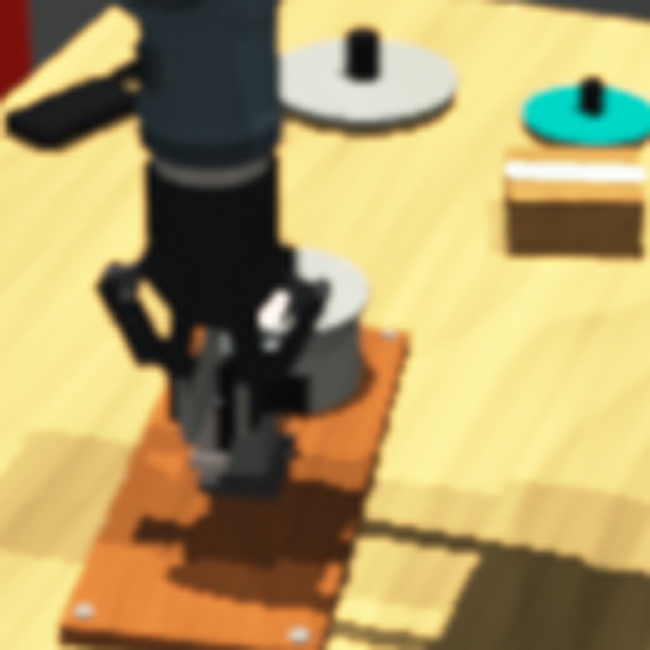

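View pics/l7z.png

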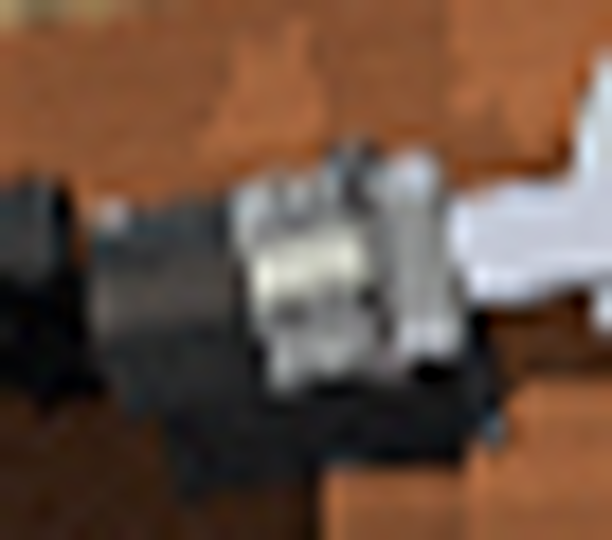

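```bash
python3 -m pendant '[{"xyz":[0,0,-0.001],"delta_rot":[0,0,0]},{"xyz":[0,0,-0.0015],"delta_rot":[0,0,0]},{"xyz":[0,0,-0.0015],"delta_rot":[0,0,0]},{"xyz":[0,0,-0.0015],"delta_rot":[0,0,0]}]'
python3 - <<'E'
from h import *
look('l8',4)
A=np.load("pics/l8.npy")
G=A.mean(2)
for x in(-.016,-.013,-.010,-.007,-.003,-.0015,0,.0015,.003,.007,.010,.013,.016,.019):
    ys=np.arange(-.016,-.003,.001);print(x,prof("top",A,[x-.0007,x,x+.0007],ys,.1115 if abs(x)<.005 else .107).round(0).astype(int).tolist())
s=r.observe();print(np.round(s["torque"],2))
E
```

```text
clock: 14.65
eef_pos: [0.5316, 0.1429, 0.107]
tcp_rot: [180.0, 0.0, 10.6]
force: [-6.8, 3.0, 11.7]
opening: 0.0265
{'clock': 14.65, 'eef_pos': [0.5316, 0.1429, 0.107], 'tcp_rot': [179.9769, 0.0453, 10.5596], 'opening': 0.0265, 'force': [-6.8126, 3.0321, 11.707]} [  1.6 -39.4   8. ]
mark y -10.030653006508649
tip y [-8.5]
-0.016 [174, 172, 161, 132, 103, 78, 88, 100, 109, 117, 124, 132, 139]
-0.013 [152, 150, 132, 110, 85, 76, 86, 97, 108, 117, 124, 132, 134]
-0.01 [146, 141, 122, 105, 86, 80, 77, 77, 87, 101, 113, 121, 120]
-0.007 [145, 134, 119, 105, 94, 85, 74, 66, 81, 100, 116, 118, 116]
-0.003 [136, 126, 114, 113, 118, 123, 131, 151, 170, 187, 185, 181, 177]
-0.0015 [134, 124, 114, 116, 121, 126, 141, 163, 187, 206, 203, 200, 197]
0 [131, 124, 116, 117, 118, 121, 139, 163, 186, 200, 201, 201, 200]
0.0015 [130, 122, 117, 116, 115, 115, 136, 157, 180, 188, 190, 191, 191]
0.003 [128, 120, 115, 113, 111, 114, 128, 145, 163, 169, 173, 177, 177]
0.007 [132, 127, 115, 104, 94, 93, 99, 105, 114, 123, 132, 140, 138]
0.01 [149, 140, 123, 106, 90, 82, 77, 73, 85, 101, 115, 123, 121]
0.013 [148, 137, 124, 112, 100, 88, 74, 68, 91, 113, 135, 134, 130]
0.016 [114, 106, 95, 87, 88, 87, 84, 92, 104, 119, 127, 125, 123]
0.019 [82, 74, 65, 69, 80, 90, 95, 92, 90, 90, 93, 96, 99]
[0.5  0.65 0.3 ]
```

Run:
```python
from h import *
A=np.load("pics/l8.npy");print("lid fit",circ("top",A,RIM,.085,.057,.008,-1))
p,_=r.snapshot("side");q,_=r.snapshot("top")
cv2.imwrite("pics/fin.png",cv2.resize(cv2.cvtColor(np.vstack([p[100:360,200:440],q[120:280,180:420]]),cv2.COLOR_RGB2BGR),None,fx=1.4,fy=1.4))
s=r.observe();print(s["clock"],s["opening"],np.round(s["force"],1))
```

```text
lid fit (array([ 0.56367941, -0.04690787,  0.05642642]), np.float64(0.0005015839185130017))
14.95 0.026650687655953863 [-6.7  3.  11.6]
```

View pics/fin.png

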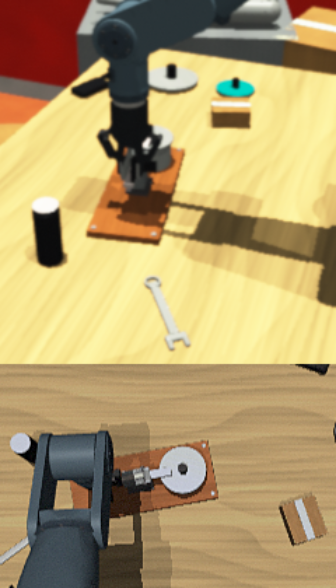

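The lid is still centred and seated. The lever is pinched at 26.6 mm, the pointer is at the mark, and the can, box and wrench are where they were. I'm handing in.

```bash
python3 -c "
from bench import r
print(r.sign_off())"
```

```text
the job is handed in; nothing more can be done
None
```

I put the small grey lid on the tin, pushed the leg in to the length mark, and squeezed the cam lever closed against the tab there. I handed in at about 15 s, still pinching and pushing.

**Lid:** It touched down at the expected seated height (TCP z 0.101 m, 4 N). The last circle fit put its centre within 2 mm of the tin's axis, inside the 4 mm clearance, and it looked level.

**Leg:** Travel was about 43–44 mm. The last estimate puts the pointer tip at the holder's y of about -9.8 mm and the mark at about -10.1 mm.
- **Disagreement at the tip:** a plain brightness-threshold reading gave -8.5 to -9.3 mm instead. The top view resolves only about 3 mm per pixel, so I relied on the gripper's own position and an edge level allowing for the dark bar.
- **Side view before the push:** it put the distance at about 38 mm, against 45 mm in the top view. I followed the top view and corrected near the mark.

**Lever:** The final jaw opening reads 26.6 mm. The jaws read 20.2 mm on the 22 mm knob, so this fits the 28 mm closed width. The side view shows the lever lying along the tab.

**Forces:** The wrist force had settled to about 14 N at hand-in, after a peak reading of about 26 N while closing. The box, spray can and wrench stand where they were.

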